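# Pin the sprung belt-tension wheel back

### The job

Lock the belt tensioner back so that a new belt can be fitted: put the square-headed pin down through the hole in the tension wheel and use it to turn the wheel counter-clockwise (seen from above) against its spring until the pin drops into the lock hole in the plate underneath. Press it fully home and let go, so that the pin alone holds the wheel. Turn and press gently, feeling for the hole rather than forcing it, and leave the round-headed pin and the other things on the bench where they are.

Things in the scene. Friction and masses are not known exactly. Their poses are not given: they have to be found in the camera images.
- lock_pin: steel locking pin, 100 g, square head; loose, upright in the rack. Origin on its axis at the collar's underside, z up. Collar 28 mm across, 4 mm thick; head 18 x 18 mm square (flats face its x and y), z 4 to 48 mm; shaft 10 mm in diameter, 38 mm long (z 0 to -38), last 6 mm tapering to 4 mm. In the rack the collar rests on the top, 40 mm above the bench
- pin_tip (a point): the tip of the locking pin, 38 mm below its collar's underside. Under the wheel's side load the pin tips in a grip that is not pinched firmly along the line of push, and then may miss the hole
- wheel_hole (a point): centre of the wheel's through hole at the wheel's top face, 48 mm above the bench; moves with the wheel. Hole 12 mm in diameter, 60 mm from the wheel's axis, in a 36 mm square steel pad 12 mm thick on the broadest of the three spokes. Spokes and rim are no higher than 48 mm. The pin fits loosely and can push the wheel round
- wheel_axis (a point): point on the wheel's upright axis, at the height of its top face (48 mm); fixed. Steel wheel 176 mm across with three spokes; hub 52 mm across, rising 3 mm above the top face, its bolt end 3 mm more. If let go unlocked, the wheel snaps back
- wheel (a joint): turn of the wheel in rad, counter-clockwise from above positive, 0 at its rest stop, far stop at 1.4. A spring drives it back to 0: at the pin hole it takes about 5 N to start and 8 N at 0.9 rad. The lock hole comes under the wheel's hole at an unknown turn between 0.5 and 1.0 rad. Over 60 N between pin and wheel counts as forcing
- plate: fixed aluminium plate 190 x 190 x 30 mm under the wheel; origin under its centre, below the wheel's axis. Top 6 mm below the wheel, flat but for one blind lock hole, 12 mm wide, 24 mm deep, 60 mm from the axis. Elsewhere the pin's tip stops on it with the collar 20 mm above the wheel; fully home, the collar rests on the wheel. Over 40 N between pin and plate counts as forcing
- stub_pin: bystander: round-headed shorter pin standing in the rack's other hole, head 20 mm across, collar 28 mm; leave it
- rack: fixed black plastic rack, 55 x 130 x 40 mm high, two upright holes of 13 mm, 70 mm apart along its y axis; origin at the centre of its underside. Either pin may be in either hole
- bottle: bystander: clear plastic bottle, 64 mm across, 190 mm tall; origin under its centre
- parts_bin: bystander: open blue bin 100 x 130 x 60 mm; origin under its centre
- wrench: bystander: steel spanner lying on the bench

How it is judged:
By the outcome, as a careful person would: the job done as asked, in the order asked, and still so for the second after the job is handed in, with the robot touching nothing.
It also fails if it takes over 70 s, if anything falls off the work surface, if the arm or the gripper's body presses on something with over 40 N, if the wrist force passes 120 N, or if a joint passes its speed limit or range.

### The arm

A 6-joint arm with a two-finger parallel gripper is mounted at the origin on the work surface. World frame = base frame: x ahead of the robot, y to its left, z up, the work surface at z = 0. Lengths are in m, angles in rad, forces in N, time in s.
With the tool pointing down it reaches from about 0.375 to 0.925 m from the base axis. Payload 5.7 kg.
Tool frame: the origin (TCP) lies between the finger pads; the fingertips stand 11 mm ahead of it and the grasp point (between the pads) lies 8 mm behind it; z points along the fingers, y is the line along which they close (so a half turn about z gives the same grasp; the last joint's range is limited). The gripper opens to 85 mm and grips with 20 to 120 N. Pads are 22 mm wide; open, the fingers measure 114 mm over their backs; the gripper's body (76 mm by 85 mm) begins 54 mm behind the grasp point. The pads swing forward as they close: fully open they stand 13 mm farther back than shut.
Start: joints at [-0.115, 0.359, 1.51, -0, 1.272, -0.115], TCP at [0.6, -0, 0.242] pointing down, gripper open.
Joint ranges: [-2.97, 2.97], [-1.01, 2.36], [0.21, 2.38], [-0.96, 4.11], [0.2, 2.71], [-2.98, 2.98]. Speed limits (rad/s): [2.39, 2.39, 3.14, 3.14, 3.14, 3.14].

### API

Orientations are given as a unit quaternion [w, x, y, z].
In Python, from plant import readout, snapshot, camera_model, ctrl, trace gives the robot as it stands.
- The arm moves only by the shell command python3 -m creep 'ROWS' [FORCE]. ROWS is JSON, a list of rows, each a list of 5 numbers: the finger opening in m, from 0 to 0.0854, then the shift along the tool's x, y, z in m, then the turn about the tool's z in rad. In form: [[jaw, x, y, z, turn], ...]. A call has 1 to 20 rows; each row is the pose to reach, as a shift and turn from the pose commanded when the call began, along the tool's axes at that moment; what a row does not reach only later rows make up. A row lasts 1/8 s, in which the tool goes at most 62.5 mm and 10.7 degrees, less where a joint would pass 70% of its speed; a pose out of reach is approached as far as the arm can. A call with a gripper value outside its range is refused whole. The fingers move at their own pace and stop on an object; FORCE is the grip in N (left out, the last holds). Time passes only in rows, so rows that repeat a pose let the fingers close. It gives the time, the measured TCP pose, the force, the opening and the grip force at its end, in the units of the state.
- readout.get_state(): the state, without advancing time (a new reading comes with each control period).
- snapshot(name): name is "scene" or "side" or "wrist"; returns the picture (384x512x3 uint8, blue, green, red); there is no depth.
- camera_model(name): a dict with "intrinsics" (3x3 intrinsics, pixels), "view" (4x4, takes a point from world to camera coordinates). Camera axes: x right, y down, z forward; pixel columns grow to the right and rows downward; lengths in m; the calibration is good to about 2 mm. A picture is of the moment at which its call begins: read the wrist's pose just before it. camera_model takes no time and is no camera call; for the wrist camera it gives the pose at the moment of the call.
- ctrl.job_done(): hands the job in; it is judged then, once.
Trained networks look in the newest picture that a camera, given by its name, has taken for a name from the list of things; names that differ only in an ending like _2 or _b are one class to them, and where a whole thing is asked for, a point or a joint stands for the part that bears it (a point fixed in the world has none). Each returns a list of dicts, best first, with "score" (0 to 1); they miss things now and then, are a little off and sometimes report something else, mostly with a low value. They report only what shows in the picture. A call takes as long as a camera call.
- trace(camera, thing): "pixels" (384x512 bool, what is visible of it) and "rect" ([left, top, right, bottom] in pixels, round what is visible of it).
The state is a dict: "time_s": time; "qpos": joint angles; "joint_velocities": joint speeds; "joint_torque": joint torques, N m; "eef_pos": TCP position; "tool_rot": TCP orientation; "wrist_force": force on the tool from outside, world axes, zero at the start; "moment": the same for the moment, N m; "width": finger opening in m; "grip_force": force on a finger pad.
Only numpy, scipy, OpenCV 4.12 (cv2) and the standard library are available. Lean on these libraries where they do the work, as an engineer would, in place of code of your own. Each camera call takes 0.05 s, during which the arm holds its last target. There are 200 camera calls.

## Working session

There is one attempt and no reset: what is moved stays moved. The work goes in short steps, Python scripts to look and compute and a shell command to move; the robot and the scene stay as the last step left them, time stands still between calls to the robot, and variables do not carry over. Pictures are saved under pics/ and viewed, at most 10 in all, crops included, and the job is handed in when it is done.

```bash
mkdir -p pics; ls; cat > h.py <<'E'
import numpy as np, cv2
from plant import readout, snapshot, camera_model, ctrl, trace
def ray(m,u,v):
    K=np.array(m["intrinsics"]);V=np.array(m["view"]);R=V[:3,:3];t=V[:3,3]
    d=R.T@np.linalg.solve(K,[u,v,1]);return -R.T@t,d
def at(m,u,v,z):
    o,d=ray(m,u,v);return o+d*(z-o[2])/d[2]
def proj(m,p):
    K=np.array(m["intrinsics"]);V=np.array(m["view"]);q=K@(V[:3,:3]@np.array(p)+V[:3,3]);return q[:2]/q[2]
def cen(r):
    ys,xs=np.nonzero(r["pixels"]);return xs.mean(),ys.mean()
E
python3 - <<'E'
from h import *
ims=[]
for c in("scene","side"):
    im=snapshot(c);m=camera_model(c);ims.append(im.copy())
    for n in("lock_pin","stub_pin","wheel","wheel_hole","rack","plate"):
        for r in trace(c,n)[:2]:
            print(c,n,round(r["score"],2),np.round(r["rect"]),np.round(cen(r),1),np.round(at(m,*cen(r),.048),3))
cv2.imwrite("pics/a.png",cv2.resize(np.hstack(ims),(1024,384))[:, :]) 
cv2.imwrite("pics/a.png",cv2.resize(ims[0],(768,576)));cv2.imwrite("pics/b.png",ims[1])
s=readout.get_state();print(s)
E
```

```text
pics
scene lock_pin 0.65 [200. 138. 212. 157.] [203.6 149.1] [ 0.575 -0.158  0.048]
scene stub_pin 0.53 [185. 129. 193. 140.] [190.5 134.6] [ 0.556 -0.216  0.048]
scene wheel 0.91 [252. 138. 321. 201.] [285.4 167.6] [0.505 0.056 0.048]
scene wheel_hole 0.68 [255. 140. 322. 197.] [284.9 167.6] [0.506 0.055 0.048]
scene rack 0.6 [178. 126. 216. 175.] [198.3 151.4] [ 0.589 -0.165  0.048]
scene plate 0.87 [241. 137. 329. 215.] [286.  178.1] [0.532 0.074 0.048]
side lock_pin 0.7 [277. 228. 291. 259.] [283.4 244.6] [ 0.592 -0.131  0.048]
side stub_pin 0.49 [274. 262. 292. 284.] [284.4 275.5] [ 0.558 -0.212  0.048]
side wheel 0.72 [168. 189. 246. 234.] [208.7 209.8] [0.496 0.042 0.048]
side wheel_hole 0.86 [169. 189. 249. 233.] [209.1 209.9] [0.496 0.041 0.048]
side rack 0.66 [264. 246. 304. 312.] [284.1 281.7] [ 0.552 -0.226  0.048]
side rack 0.42 [167. 189. 250. 230.] [208.9 210.1] [0.496 0.04  0.048]
side plate 0.77 [153. 193. 274. 257.] [212.3 226.6] [ 0.486 -0.025  0.048]
{'time_s': 0.7, 'qpos': array([-1.15141798e-01,  3.58738985e-01,  1.51037499e+00, -2.19674487e-05,
        1.27249647e+00, -1.15147186e-01]), 'joint_velocities': array([ 2.04683553e-04, -7.28865214e-04,  4.73626678e-04, -1.26248068e-03,
        1.85226379e-03, -7.66945845e-05]), 'joint_torque': array([-9.57134080e-05, -5.27430332e+01, -2.78997642e+01, -4.25368871e-04,
        1.67737042e-03, -3.68416568e-05]), 'eef_pos': array([ 5.99987208e-01, -3.89119291e-05,  2.42312679e-01]), 'tool_rot': array([-4.50127319e-07,  7.07102593e-01,  7.07110969e-01, -1.37536469e-05]), 'wrist_force': array([-0.18888093, -0.71820773,  0.39071233]), 'moment': array([ 0.02235409,  0.03268365, -0.01370335]), 'grip_force': 0.0, 'width': 0.08571262522203615}
```

View pics/a.png

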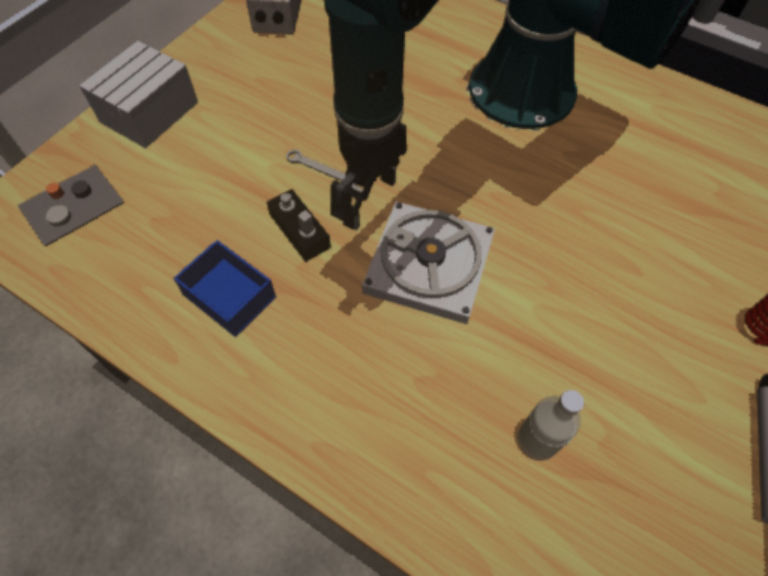

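View pics/b.png

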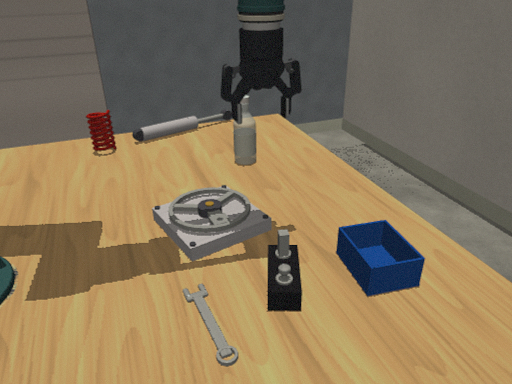

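The scene view shows the square pin at about (204,147) full-resolution, beside the stub pin at (190,135). The wheel hub is at (287,165) and the holed pad at (268,158). The side view agrees. Next I triangulate.

```bash
python3 - <<'E'
from h import *
a=camera_model("scene");b=camera_model("side")
def tri(p,q):
    o1,d1=ray(a,*p);o2,d2=ray(b,*q);A=np.c_[d1,-d2];s=np.linalg.lstsq(A,o2-o1,rcond=None)[0]
    x,y=o1+s[0]*d1,o2+s[1]*d2;return np.round((x+y)/2,3),round(np.linalg.norm(x-y),4)
print("pin head top",tri((203,142.5),(283.5,232)))
print("hub",tri((287.5,165),(210,205)))
print("hub@",at(a,287.5,165.5,.052),at(b,210,205,.052))
print("pad",at(a,267,158.5,.048),at(b,219,219,.048))
print("pin base",at(a,205,156,.042),at(b,284,256,.042))
print(camera_model("wrist"))
E
```

```text
pin head top (array([ 0.582, -0.15 ,  0.09 ]), np.float64(0.0021))
hub (array([0.5  , 0.057, 0.052]), np.float64(0.0048))
hub@ [0.49908778 0.05830903 0.052     ] [0.50170563 0.05365761 0.052     ]
pad [0.50744641 0.00061336 0.048     ] [ 0.50579908 -0.00190484  0.048     ]
pin base [ 0.58805429 -0.14392518  0.042     ] [ 0.58226835 -0.1560615   0.042     ]
{'intrinsics': array([[327.59584094,   0.        , 251.81329587],
       [  0.        , 327.59584094, 193.63961266],
       [  0.        ,   0.        ,   1.        ]]), 'view': array([[ 9.99999002e-01, -1.62987041e-04, -1.40348121e-03,
        -5.98976098e-01],
       [ 2.76170552e-04, -9.51616856e-01,  3.07286972e-01,
        -4.02773409e-02],
       [-1.38566017e-03, -3.07287053e-01, -9.51615861e-01,
         3.81795005e-01],
       [ 0.00000000e+00,  0.00000000e+00,  0.00000000e+00,
         1.00000000e+00]])}
```

```bash
python3 - <<'E'
from h import *
m=camera_model("wrist");im=snapshot("wrist");cv2.imwrite("pics/c.png",cv2.resize(im,(768,576)))
for n in("lock_pin","wheel","wheel_hole","plate"):
    for r in trace("wrist",n)[:2]:
        print(n,round(r["score"],2),np.round(r["rect"]),np.round(cen(r),1),np.round(at(m,*cen(r),.048),3))
print([proj(m,p) for p in ((.582,-.151,.088),(.50,.056,.054),(.507,-.001,.048))])
E
```

```text
lock_pin 0.79 [224. 278. 253. 320.] [236.7 300.3] [ 0.581 -0.158  0.048]
wheel 0.77 [ 56.   8. 240. 195.] [145.9 104.3] [0.497 0.064 0.048]
wheel_hole 0.66 [ 59.   5. 239. 196.] [146.  104.2] [0.497 0.064 0.048]
plate 0.83 [ 26.   0. 267. 216.] [155.3  96.2] [0.507 0.071 0.048]
[array([235.53527803, 318.15753206]), array([147.96872369, 113.09336596]), array([161.997464  , 169.79516835])]
```

View pics/c.png

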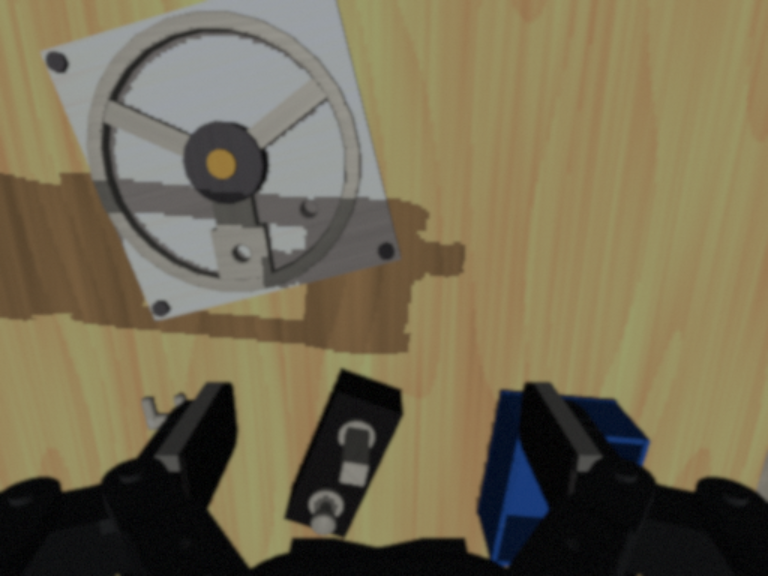

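The wrist view shows, in 768-wide pixels, the wheel hole at (241,252), the hub bolt at (221,163) and the lock hole in the plate at (309,208). The pin head top is at (354,477), with its flats turned a few degrees.

```bash
python3 - <<'E'
from h import *
m=camera_model("wrist")
P=lambda u,v,z: at(m,(u+.5)/1.5-.5,(v+.5)/1.5-.5,z)
ax=P(221,163,.054);h=P(241,252,.048);l=P(309.5,208,.030);print("axis",ax,"hole",h,"lock",l)
for n,q in(("h",h),("l",l)):
    d=q-ax;print(n,np.hypot(*d[:2]),np.arctan2(d[1],d[0]))
print("pin collar",P(357,438,.044),"top",P(354,477,.088))
E
python3 -m creep '[[0.085,-0.05,-0.006,0.02,0],[0.085,-0.10,-0.012,0.04,0],[0.085,-0.151,-0.018,0.055,0],[0.085,-0.151,-0.018,0.055,0],[0.085,-0.151,-0.018,0.055,0]]' 30
python3 - <<'E'
from h import *
m=camera_model("wrist");im=snapshot("wrist");cv2.imwrite("pics/d.png",cv2.resize(im,(768,576)))
for r in trace("wrist","lock_pin")[:1]: print(r["score"],r["rect"],cen(r))
print(proj(m,(.582,-.151,.088)))
E
```

```text
axis [0.49964634 0.06024976 0.054     ] hole [0.50563524 0.00106373 0.048     ] lock [0.55111364 0.02833024 0.03      ]
h 0.05948826927337146 -1.4699518078989158
l 0.06056186248490917 -0.5551332385751006
pin collar [ 0.58257693 -0.14919437  0.044     ] top [ 0.58231101 -0.15058107  0.088     ]
time_s: 1.58
eef_pos: [0.582, -0.1508, 0.1873]
tool_rot: [-0.0, 0.707, 0.707, 0.0]
wrist_force: [0.1, 1.5, -0.1]
width: 0.0846
grip_force: 0.0
0.67 [238.3, 163.5, 269.4, 206.8] (np.float64(252.60611510791367), np.float64(184.3246402877698))
[252.89188357 199.03618963]
```

View pics/d.png

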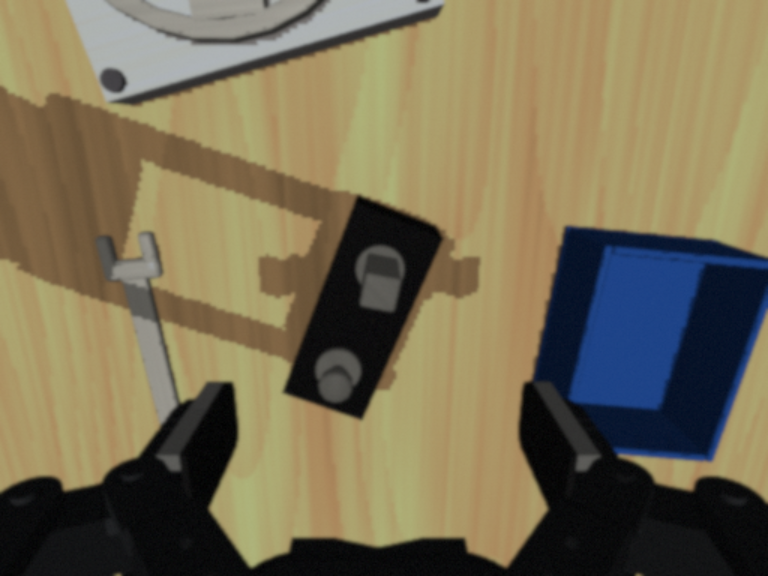

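The pin is at about (380,290), between the fingers' line. Its head is turned slightly, so I zoom in for the yaw.

```bash
python3 - <<'E'
import cv2,numpy as np
im=cv2.imread("pics/d.png");c=im[230:330,330:430];c=cv2.convertScaleAbs(cv2.resize(c,(600,600),interpolation=cv2.INTER_CUBIC),alpha=1.6)
cv2.imwrite("pics/e.png",c)
E
```

```text
(no output)
```

View pics/e.png

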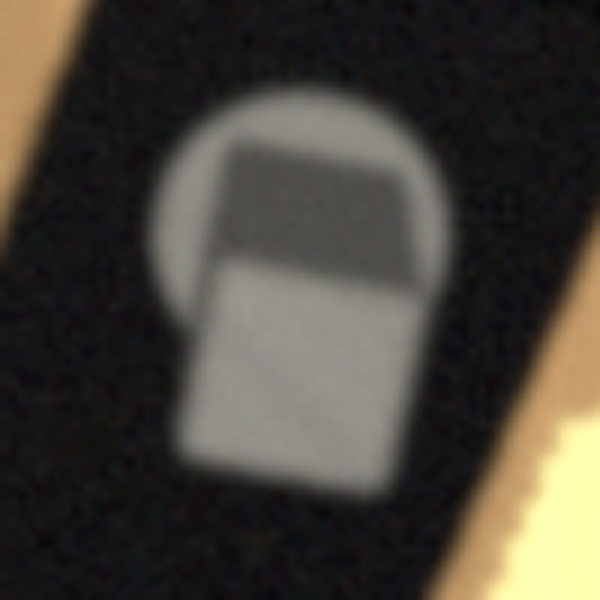

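```bash
python3 - <<'E'
from h import *
m=camera_model("wrist")
c=[(218,258),(425,292),(385,495),(178,458)]
Q=[]
for x,y in c:
    u,v=(x+.5)/6-.5+330,(y+.5)/6-.5+230
    Q.append(at(m,(u+.5)/1.5-.5,(v+.5)/1.5-.5,.088)[:2])
Q=np.array(Q);print(Q,Q.mean(0))
for i in range(4):
    d=Q[(i+1)%4]-Q[i];print(np.hypot(*d),np.degrees(np.arctan2(d[1],d[0])))
x,y=300,235;u,v=(x+.5)/6-.5+330,(y+.5)/6-.5+230
print("collar",at(m,(u+.5)/1.5-.5,(v+.5)/1.5-.5,.044))
E
```

```text
[[ 0.57570232 -0.13673795]
 [ 0.59268242 -0.13962045]
 [ 0.58958687 -0.15739049]
 [ 0.57223976 -0.154111  ]] [ 0.58255284 -0.14696497]
0.01722301918031258 -9.634542030131406
0.018037649026288773 -99.88177263595598
0.017654385718267693 169.29450894883337
0.017714743226502596 78.72828051139489
collar [ 0.58253551 -0.14684043  0.044     ]
```

```bash
python3 -m creep '[[0.05,0.004,0.0005,0.02,0.178],[0.05,0.004,0.0005,0.06,0.178],[0.05,0.004,0.0005,0.1,0.178],[0.05,0.004,0.0005,0.125,0.178],[0.05,0.004,0.0005,0.125,0.178],[0.018,0.004,0.0005,0.125,0.178],[0.01,0.004,0.0005,0.125,0.178],[0.01,0.004,0.0005,0.125,0.178],[0.01,0.004,0.0005,0.125,0.178],[0.01,0.004,0.0005,0.125,0.178]]' 100
```

```text
time_s: 2.92
eef_pos: [0.5839, -0.1472, 0.0641]
tool_rot: [0.001, 0.767, 0.641, 0.001]
wrist_force: [-0.8, 1.3, 7.5]
width: 0.0168
grip_force: 98.0
```

```bash
python3 -m creep '[[0.01,0,0,-0.005,0],[0.01,0,0,-0.04,0],[0.01,0,0,-0.08,0],[0.01,0,0,-0.08,-0.14],[0.01,0,0,-0.08,-0.278],[0.01,0,0,-0.08,-0.278],[0.01,0,0,-0.08,-0.278]]'
python3 - <<'E'
from h import *
m=camera_model("wrist");im=snapshot("wrist");cv2.imwrite("pics/f.png",cv2.resize(im,(768,576)))
s=readout.get_state();q=s["tool_rot"];print(q)
from scipy.spatial.transform import Rotation as R
M=R.from_quat([*q[1:],q[0]]).as_matrix();print(M,s["eef_pos"])
for z in(.008,-.0,-.03): print(proj(m,s["eef_pos"]-M[:,2]*z))
print(M.T@(np.array([.5056,.0011,s["eef_pos"][2]])-s["eef_pos"]))
E
```

```text
time_s: 3.8
eef_pos: [0.5823, -0.147, 0.1423]
tool_rot: [-0.0, 0.672, 0.741, -0.0]
wrist_force: [-0.2, -0.0, -1.1]
width: 0.0166
grip_force: 99.7
[-1.84639450e-04  6.71698975e-01  7.40824164e-01 -9.98516786e-05]
[[-9.76409046e-02  9.95221627e-01 -4.07711273e-04]
 [ 9.95221701e-01  9.76409529e-02  1.00099186e-04]
 [ 1.39430192e-04 -3.95989331e-04 -9.99999912e-01]] [ 0.58228924 -0.14700418  0.14219128]
[253.34678684 278.15054124]
[253.29109263 268.52359285]
[253.12442944 239.71524812]
[ 1.54884498e-01 -6.18617591e-02  4.60921760e-05]
```

View pics/f.png

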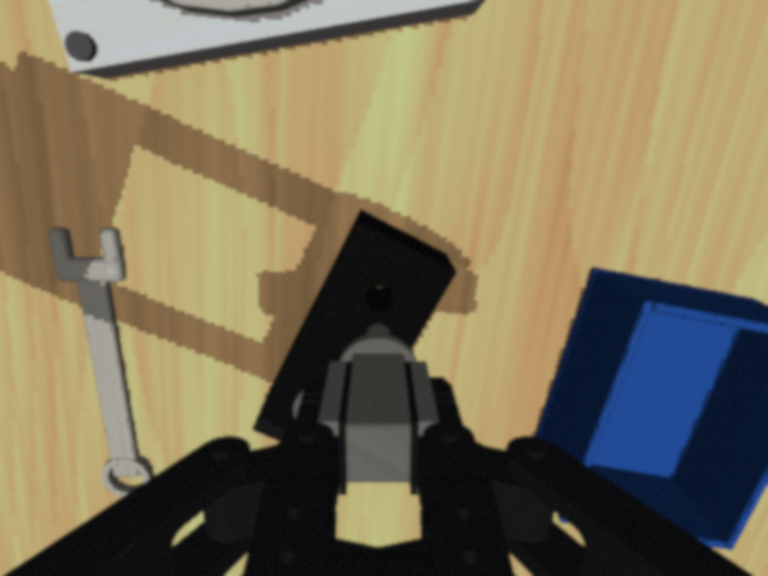

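The pin is held square in the jaws. Its tip shows at about (378,328), and the empty rack hole at (378,296) is straight beneath it. I move it over the wheel hole.

```bash
python3 - <<'E'
from h import *
m=camera_model("wrist");P=lambda u,v,z: at(m,(u+.5)/1.5-.5,(v+.5)/1.5-.5,z)
print("rackhole",P(378.5,296,.04),"tip",P(378,329,.080))
E
python3 -m creep '[[0.01,0.04,-0.015,0,0],[0.01,0.08,-0.03,0,0],[0.01,0.12,-0.045,0,0],[0.01,0.155,-0.062,0,0],[0.01,0.155,-0.062,0,0],[0.01,0.155,-0.062,0,0]]'
python3 - <<'E'
from h import *
m=camera_model("wrist");im=snapshot("wrist");cv2.imwrite("pics/g.png",cv2.resize(im,(768,576)))
print(readout.get_state()["eef_pos"],readout.get_state()["wrist_force"])
np.save("gm.npy",m,allow_pickle=True)
E
```

```text
rackhole [ 0.58169845 -0.1466665   0.04      ] tip [ 0.58165726 -0.14816029  0.08      ]
time_s: 4.6
eef_pos: [0.5061, 0.0007, 0.1425]
tool_rot: [0.001, 0.671, 0.741, 0.0]
wrist_force: [0.2, -0.7, -0.7]
width: 0.0166
grip_force: 99.8
[5.06399439e-01 3.75114288e-04 1.42502985e-01] [ 0.29128346 -0.10006599 -0.86554661]
```

View pics/g.png

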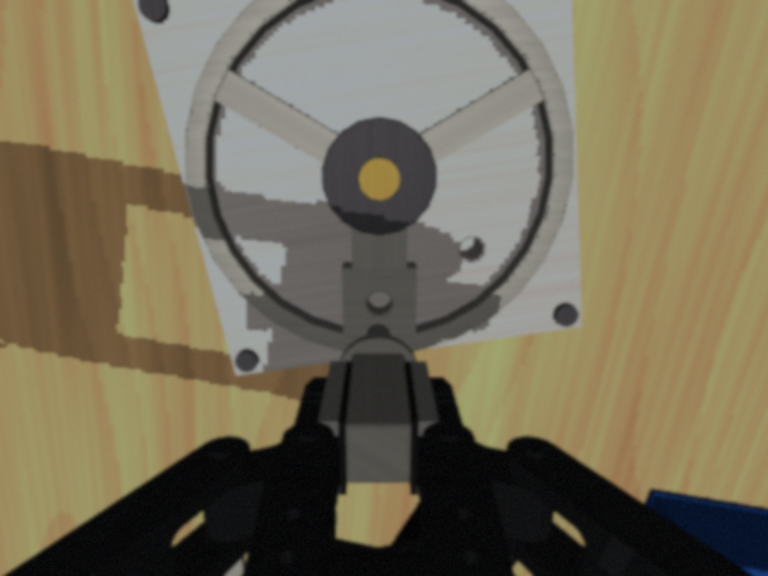

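The wheel hole is at (379.5,300), the hub bolt at (379,179) and the lock hole at (472,248). The pin tip at (378,330) is in line with the wheel hole.

```bash
python3 - <<'E'
from h import *
from scipy.spatial.transform import Rotation as R
m=np.load("gm.npy",allow_pickle=True).item()
P=lambda u,v,z: at(m,(u+.5)/1.5-.5,(v+.5)/1.5-.5,z)
s=readout.get_state();q=s["tool_rot"];M=R.from_quat([*q[1:],q[0]]).as_matrix();t=s["eef_pos"]
ax=P(379,179,.054);h=P(379.5,300,.048);l=P(471,248,.030);tip=P(378,329,.080)
for n,p in(("axis",ax),("hole",h),("lock",l),("tip",tip)):
    d=p-ax;print(n,p,"tool",M.T@(p-t),"r",np.hypot(*d[:2]),np.arctan2(d[1],d[0]))
E
```

```text
axis [0.49995984 0.05967038 0.054     ] tool [ 0.05969522 -0.00064683  0.08846602] r 0.0 0.0
hole [0.50606086 0.00157657 0.048     ] tool [ 0.00128645 -0.00033464  0.09450188] r 0.05841329810829035 -1.466159728468335
lock [0.55032515 0.02794233 0.03      ] tool [0.02315135 0.04630021 0.1125462 ] r 0.05952590740462313 -0.5621569697413434
tip [ 0.50554632 -0.00058559  0.08      ] tool [-0.00083357 -0.00102121  0.06250229] r 0.06051438522197421 -1.4783482257022893
```

```bash
python3 -m creep '[[0.01,0.001,0.0005,0.015,0],[0.01,0.001,0.0005,0.028,0],[0.01,0.001,0.0005,0.034,0],[0.01,0.001,0.0005,0.038,0],[0.01,0.001,0.0005,0.042,0],[0.01,0.001,0.0005,0.045,0],[0.01,0.001,0.0005,0.045,0]]'
```

```text
time_s: 5.52
eef_pos: [0.5061, 0.0019, 0.0973]
tool_rot: [0.0, 0.671, 0.742, 0.0]
wrist_force: [2.1, -1.8, -2.7]
width: 0.0167
grip_force: 99.7
```

```bash
python3 -m creep '[[0.01,0,0,0.0015,0],[0.01,0,0,0.003,0],[0.01,0.0001,0.003,0.003,-0.05],[0.01,0.0003,0.006,0.003,-0.1],[0.01,0.0007,0.009,0.003,-0.15],[0.01,0.0012,0.0119,0.003,-0.2],[0.01,0.0019,0.0148,0.003,-0.25],[0.01,0.0027,0.0177,0.003,-0.3],[0.01,0.0036,0.0206,0.003,-0.35],[0.01,0.0047,0.0234,0.003,-0.4],[0.01,0.0047,0.0234,0.003,-0.4]]'
```

```text
time_s: 6.9
eef_pos: [0.5265, 0.0079, 0.0938]
tool_rot: [-0.001, 0.509, 0.861, -0.002]
wrist_force: [-2.0, -7.6, 0.9]
width: 0.0167
grip_force: 100.0
```

```bash
python3 -m creep '[[0.01,-0.001,0.003,0,-0.05],[0.01,-0.001,0.006,0,-0.1],[0.01,-0.0006,0.009,0,-0.15],[0.01,-0.0001,0.0119,0,-0.2],[0.01,0.0006,0.0148,0,-0.25],[0.01,0.0014,0.0177,0,-0.3],[0.01,0.0023,0.0206,0,-0.35],[0.01,0.0034,0.0234,0,-0.4],[0.01,0.0034,0.0234,0,-0.4],[0.01,0.0034,0.0234,0,-0.4]]'
python3 - <<'E'
from h import *
m=camera_model("wrist");im=snapshot("wrist");cv2.imwrite("pics/i.png",cv2.resize(im,(768,576)))
s=readout.get_state();d=s["eef_pos"][:2]-[.4998,.06];a=np.arctan2(d[1],d[0]);f=s["wrist_force"]
print(s["eef_pos"],np.hypot(*d),a,"rad",f[0]*np.cos(a)+f[1]*np.sin(a),"tan",-f[0]*np.sin(a)+f[1]*np.cos(a),f[2],s["moment"])
print("lock px",proj(m,(.5505,.028,.03))*1.5,"pin ax",proj(m,(.4998,.06,.054))*1.5)
E
```

```text
time_s: 8.15
eef_pos: [0.5452, 0.022, 0.0937]
tool_rot: [-0.002, 0.329, 0.944, -0.002]
wrist_force: [-1.6, -7.9, 0.5]
width: 0.017
grip_force: 99.9
[0.54522708 0.02198684 0.09370954] 0.05923360517740052 -0.6967779257667928 rad 2.576569487856997 tan -7.588390609181005 -0.4642250312480446 [-1.58346009  0.53645543  0.05665987]
lock px [397.86640264 327.31781972] pin ax [383.93533309 193.38150631]
```

View pics/i.png

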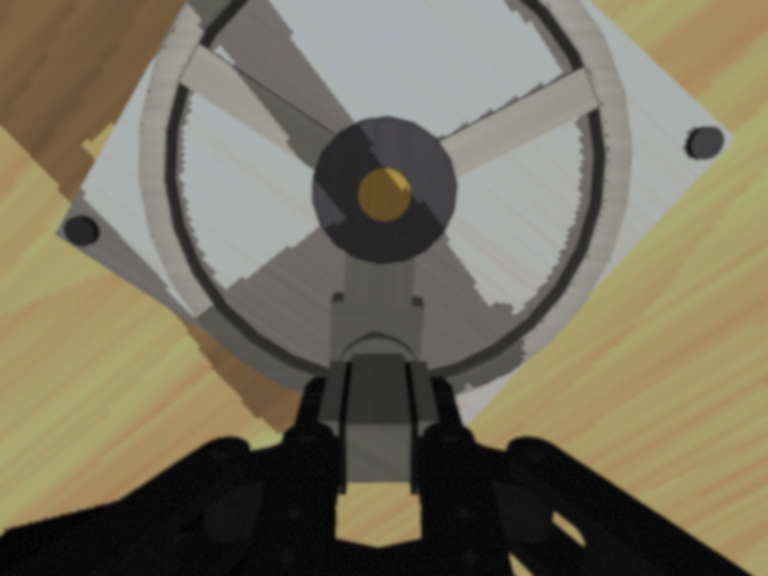

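The wheel turned with the pin, and the pad sits under the pin at (378,335). About 0.13 rad remains, so I now press lightly and feel forward.

```bash
python3 -m creep '[[0.01,0.0001,0.003,0,-0.05],[0.01,0.0002,0.0055,0.001,-0.09],[0.01,0.0002,0.0055,0.002,-0.09],[0.01,0.0002,0.0055,0.0035,-0.09],[0.01,0.0002,0.0055,0.0035,-0.09]]'
python3 -m creep '[[0.01,0,0.0005,0,-0.01],[0.01,0,0.001,0,-0.015],[0.01,0,0.0015,0,-0.02]]'
```

```text
time_s: 8.82
eef_pos: [0.5491, 0.0264, 0.0905]
tool_rot: [-0.001, 0.286, 0.958, -0.002]
wrist_force: [-2.7, -8.1, 0.7]
width: 0.0165
grip_force: 100.5
time_s: 9.2
eef_pos: [0.5498, 0.0274, 0.0905]
tool_rot: [-0.001, 0.276, 0.961, -0.002]
wrist_force: [-2.9, -8.9, 1.1]
width: 0.0169
grip_force: 100.5
```

```bash
python3 -m creep '[[0.01,0,0,0.001,0],[0.01,0,0,0.002,0],[0.01,0,0,0.003,0],[0.01,0,0,0.003,0]]'
```

```text
time_s: 9.7
eef_pos: [0.5499, 0.0274, 0.0876]
tool_rot: [-0.001, 0.276, 0.961, -0.002]
wrist_force: [-1.6, -8.8, 2.0]
width: 0.0167
grip_force: 100.5
```

```bash
python3 -m creep '[[0.01,0,0,0.001,0],[0.01,0,0,0.002,0],[0.01,0,0,0.003,0],[0.01,0,0,0.004,0],[0.01,0,0,0.005,0],[0.01,0,0,0.005,0]]'
```

```text
time_s: 10.45
eef_pos: [0.5501, 0.0276, 0.0827]
tool_rot: [-0.001, 0.276, 0.961, -0.001]
wrist_force: [-1.8, -7.4, 2.7]
width: 0.0167
grip_force: 100.6
```

The pin is in the lock hole, so I go on down to home.

```bash
python3 -m creep '[[0.01,0,0,0.002,0],[0.01,0,0,0.004,0],[0.01,0,0,0.006,0],[0.01,0,0,0.008,0],[0.01,0,0,0.009,0],[0.01,0,0,0.01,0],[0.01,0,0,0.01,0]]'
```

```text
time_s: 11.32
eef_pos: [0.5501, 0.0276, 0.0727]
tool_rot: [-0.001, 0.276, 0.961, -0.001]
wrist_force: [-1.9, -7.7, 1.7]
width: 0.0169
grip_force: 100.6
```

```bash
python3 -m creep '[[0.01,0,0,0.001,0],[0.01,0,0,0.002,0],[0.01,0,0,0.003,0],[0.01,0,0,0.003,0]]'
```

```text
time_s: 11.82
eef_pos: [0.5504, 0.0278, 0.072]
tool_rot: [-0.0, 0.276, 0.961, -0.001]
wrist_force: [-7.9, -6.9, 25.0]
width: 0.0168
grip_force: 104.3
```

It seats firmly at 25 N with TCP z at 0.072, as expected for home. I relax the push and open.

```bash
python3 -m creep '[[0.01,0,-0.001,-0.002,0],[0.01,0,-0.002,-0.002,0],[0.01,0,-0.002,-0.002,0]]' 20
python3 -m creep '[[0.02,0,0,0,0],[0.03,0,0,0,0],[0.05,0,0,0,0],[0.05,0,0,0,0],[0.05,0,0,0,0],[0.05,0,0,-0.03,0],[0.05,0,0,-0.08,0],[0.05,0,0,-0.13,0],[0.05,-0.04,0,-0.15,0],[0.05,-0.04,0,-0.15,0],[0.05,-0.04,0,-0.15,0]]'
python3 - <<'E'
from h import *
im=snapshot("wrist");c=cv2.resize(im,(512,384));b=snapshot("side")[170:330,140:320]
cv2.imwrite("pics/j.png",np.hstack([cv2.resize(im,(440,330)),cv2.resize(b,(360,330))]))
E
```

```text
time_s: 12.2
eef_pos: [0.55, 0.0272, 0.0721]
tool_rot: [-0.0, 0.277, 0.961, -0.0]
wrist_force: [-1.8, -3.5, 7.3]
width: 0.017
grip_force: 101.1
time_s: 13.58
eef_pos: [0.5834, 0.0062, 0.2211]
tool_rot: [-0.001, 0.277, 0.961, -0.0]
wrist_force: [-0.8, -0.3, -1.2]
width: 0.0501
grip_force: 0.0
```

View pics/j.png

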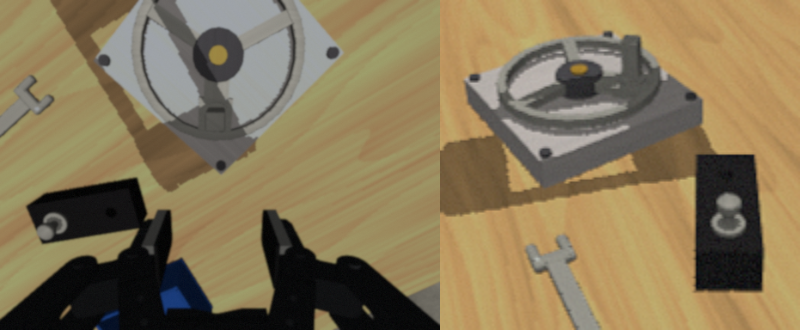

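The wheel stays turned, with the pin seated upright in the pad (wrist (215,115), side (632,60)). The stub pin, spanner and bin have not moved.

```bash
python3 -c "
from plant import ctrl;print(ctrl.job_done())"
```

```text
the job is handed in; nothing more can be done
None
```

The square-headed pin is fully home in the lock hole and alone holds the wheel, turned about 0.9 rad counter-clockwise; the job is handed in, with the other things left where they were.

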